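Lock the grill basket with its curved pin

ROBOT

A 6-joint arm with a two-finger parallel gripper is mounted at the origin on a cart in front of the work surface, level with it; the furniture and walls round the work are solid. World frame = base frame: x ahead of the robot, y to its left, z up, the work surface at z = 0. Lengths are in m, angles in rad, forces in N, time in s.
With the tool pointing down it reaches from about 0.35 to 0.85 m from the base axis. Payload 8.1 kg.
Tool frame: the origin (TCP) lies at the very end of the fingers, on their centre line; the grasp point (between the pads) lies 19 mm behind it; z points along the fingers, y is the line along which they close (so a half turn about z gives the same grasp; the last joint's range is limited). The gripper opens to 93 mm and grips with 3 to 60 N. Pads are 15 mm wide; open, the fingers measure 128 mm over their backs; the gripper's body (75 mm by 188 mm) begins 65 mm behind the grasp point.
Start: joints at [1.054, 0.13, 1.488, -0, 1.523, -0.085], TCP at [0.251, 0.545, 0.193] pointing down, gripper open.
Joint ranges: [-2.96, 2.96], [-0.89, 2.26], [0.02, 2.5], [-1.34, 4.48], [0, 2.73], [-2.66, 2.66]. Speed limits (rad/s): [2.39, 2.39, 2.79, 3.14, 3.14, 3.14].

INTERFACE

Orientations are given as a rotation vector (axis times angle).
In Python, from plant import monitor, eyes, ticket gives the robot as it stands.
- The arm moves only by the tool arm_command, never from a script. Its argument "deltas" is a list that holds one entry, the list of rows, each a list of 6 numbers: the shift along the world's x, y, z in cm, then the turn, a rotation vector about the world's x, y, z in degrees. In form: [[[tx, ty, tz, rx, ry, rz], ...]]. A call has 1 to 12 rows; each row shifts and turns the commanded pose from where the row before left it; what a row does not reach is not made up. A row lasts 1/12 s, in which the tool goes at most 41.7 mm and 7.16 degrees, less where a joint would pass 70% of its speed; a pose out of reach is approached as far as the arm can. A call is refused whole if a number of a shift passes 4.17 or a number of a turn 7.16, either way. A call with a gripper value outside its range is refused whole. "gripper" is the opening, from -1 (shut) to 1 (fully open), set as the call begins (left out, the last holds). The fingers move at their own pace and stop on an object; "squeeze" is the grip in N (left out, the last holds). Time passes only in rows, so rows that do not move let the fingers close. It gives the time, the measured TCP pose, the force, the opening and the grip force at its end, in the units of the state.
- monitor.read_state(): the state, without advancing time (a new reading comes with each control period).
- eyes.read_camera(name): name is "scene" or "top"; returns the picture (420x560x3 uint8, blue, green, red); there is no depth.
- eyes.camera_model(name): a dict with "fx", "fy", "cx", "cy" (pixels), "k1" (the pictures are not rectified: a ray, as slopes to the right and down, at radius r is drawn at 1 + k1 r^2 times it, then the intrinsics apply), "rvec" (rotation vector, rad) and "tvec" (3), from world to camera coordinates, as OpenCV has them. Camera axes: x right, y down, z forward; pixel columns grow to the right and rows downward; lengths in m; the calibration is good to about 2 mm. A picture is of the moment at which its call begins. camera_model takes no time and is no camera call.
- ticket.close_job(): hands the job in; it is judged then, once.
The state is a dict: "t": time; "q": joint angles; "dq": joint speeds; "joint_torque": joint torques, N m; "tool_pos": TCP position; "orientation": TCP orientation; "force": force on the tool from outside, world axes, zero at the start; "wrist_torque": the same for the moment, N m; "opening": finger opening in m; "gripper_force": force on a finger pad.
Only numpy, scipy, OpenCV 4.12 (cv2) and the standard library are available. Lean on these libraries where they do the work, as an engineer would, in place of code of your own. Each camera call takes 0.05 s, during which the arm holds its last target. There are 200 camera calls.

TASK

The folding grill basket is shut; lock it. Take the C-shaped locking pin off the chopping board by its wooden tab, lead its curved rod round through the two rings at the front of the basket, entering from the right, and swing it on until the rounded end bears on the rubber-tipped end stop: hold it there with a light press of about 5 N for a good half second. Do not push the stop out of its setting, which slips at about 9 N, and be gentle with basket and pin throughout (never more than about 20 N between them), then let go and leave the pin there, standing upright on the worktop through both rings, with the things around it left where they are.

Things in the scene. Friction and masses are not known exactly. Their poses are not given: they have to be found in the camera images.
- pin: Loose C-shaped locking pin, 0.2-0.33 kg, standing on the 19 mm oak board. Origin: centre of its curve, level with the foot's underside; z up. A 10 mm round steel rod lies level, 16 mm above the underside, its centreline an arc of radius 50 mm about the z axis, from the root on +x counter-clockwise (from above) through 120 degrees to a free end. Its mass is mostly at the root.
- pin_grip (a point): middle of the upright wooden tab over the pin's root, at [50, 0, 56] mm in the pin's frame. The tab is 12 mm thick along pin x (radially), 26 mm wide along pin y, from 26 to 78 mm height; under it a neck 18 mm and a foot 36 mm in diameter. Pinch it across the 12 mm here: the fingertips then stay above rings and basket.
- pin_tip (a point): centre of the hemispherical free end (radius 5 mm) of the pin's rod, 120 degrees round from the root, 16 mm above the underside
- pin_mid (a point): point on the rod's centreline 55 degrees back from pin_tip (65 degrees from the root); it ends near ring_centre when the pin is home
- basket: Closed folding grill basket of steel wire, 200 mm wide, 130 mm deep, 27 mm high, fixed, cannot be shifted. Origin on the worktop under ring_centre; x points back into the basket (its front is 17 mm behind the origin), y to the left along the level axis of its two locking rings, z up.
- ring_centre (a point): midway between the two rings, on their axis, 17 mm above the worktop. They stand at basket y = -5 and +5 mm, of 7 mm wire (filling y = -8.5 to 8.5 mm), clear bore 14 mm, so the 10 mm rod has 2 mm play all round; tops 31 mm high. Carry the pin with its underside about 1 mm over the worktop.
- turn_centre (a point): on the worktop, 50 mm in front of the rings (basket x = -50, y = 0 mm): the pin's origin belongs here while the pin turns counter-clockwise from above through the rings
- stop_block (a point): top of the fixed dark block (26 mm high) left of the rings. It holds a brass stud with a rubber pad (18 mm across, centre 16 mm high) facing the oncoming pin end. How far the stud is screwed out differs each time: it is met with pin_tip 43 to 67 degrees past the rings round turn_centre. Stiff, but pushed over 9 N the stud slips back. Pressed, the rod leans on the rings too.
- salt_shaker: salt shaker, 44 mm diameter, 90 mm high, bystander standing right of the basket
- egg_timer: round kitchen timer, 69 mm diameter, 61 mm high, bystander on the far right of the oak board
- spice_c: small spice jar, 42 mm diameter, 84 mm high, bystander left of the work
- egg_cup_0: white egg cup, 49 mm diameter, 64 mm high, bystander near the front edge

How it is judged:
On the way, in this order (a step that is already met when the one before it is completed fails the run):
1. the pin's end has come through both rings (x of pin_tip in the frame of basket between -0.012 and 0.012 m and y of pin_tip in the frame of basket between 0.014 and 0.03 m and z of pin_tip in the frame of basket between 0.008 and 0.026 m).
2. the pin's end is pressed on the end stop with more than 3 N for 0.3 s, the rod being in the rings (x of pin_mid in the frame of basket between -0.005 and 0.005 m and y of pin_mid in the frame of basket between -0.013 and 0.013 m and contact force between pin and stop above 3 N), for 0.3 s.
At the end, for the whole second after the job is handed in: The pin stands at rest on the worktop, upright within 0.1 rad, its rod through both rings (pin_mid within 5 mm across and 13 mm along the ring axis of the ring centre, pin_tip within 10 mm of the middle of the stop pad, i.e. its surface within about 5 mm of it), released (x of pin_mid in the frame of basket between -0.005 and 0.005 m and y of pin_mid in the frame of basket between -0.013 and 0.013 m and distance between pin_tip and stop below 0.01 m and height (world z) of pin below 0.005 m and angle between pin's own z axis and vertical below 0.1 rad and linear speed of pin below 0.02 m/s); the robot touches nothing.
It fails at once if the end stop is pushed out of its setting by more than 1.5 mm (distance of stop from where it was at the start of the episode above 0.0015 m).
It fails at once if more than 25 N between pin and basket (rings and end stop included) (contact force between pin and basket above 25 N).
It fails at once if the robot leans on the basket with more than 10 N (contact force between the arm and basket above 10 N).
It fails at once if a bystander is shifted by more than 25 mm (distance of any of salt_shaker, egg_timer, spice_c, egg_cup_0 from where it was at the start of the episode above 0.025 m).
It also fails if it takes over 67 s, if anything falls off the work surface, if the arm or the gripper's body presses on something with over 40 N, if the wrist force passes 120 N, or if a joint passes its speed limit or range.

## Working session

There is one attempt and no reset: what is moved stays moved. The work goes in short steps, Python scripts to look and compute and a tool call to move; the robot and the scene stay as the last step left them, time stands still between calls to the robot, and variables do not carry over. Pictures are saved under pics/ and viewed, at most 10 in all, crops included, and the job is handed in when it is done.

Besides the shell and the picture viewer there is one more tool, called by a JSON object that holds its "op" and its "data", one argument or row to a line. arm_command: Moves the arm, as the interface text tells. Its arguments: {"type":"object","properties":{"deltas":{"type":"array"},"gripper":{"type":"number"},"squeeze":{"type":"number"}},"required":["deltas"]}

```bash
mkdir -p pics && cat > h.py <<'E'
import numpy as np, cv2
from plant import monitor, eyes, ticket
def cam(n):
    m=eyes.camera_model(n); R=cv2.Rodrigues(np.array(m["rvec"],float))[0]
    return m,R,np.array(m["tvec"],float).ravel()
def pix2w(n,u,v,z):
    m,R,t=cam(n); a,b=(u-m["cx"])/m["fx"],(v-m["cy"])/m["fy"]
    x,y=a,b
    for _ in range(20):
        k=1+m["k1"]*(x*x+y*y); x,y=a/k,b/k
    d=R.T@np.array([x,y,1]); c=-R.T@t
    return c+d*(z-c[2])/d[2]
def w2pix(n,P):
    m,R,t=cam(n); p=np.atleast_2d(P)@R.T+t; s=p[:,:2]/p[:,2:]
    s=s*(1+m["k1"]*(s**2).sum(1,keepdims=True))
    return s*[m["fx"],m["fy"]]+[m["cx"],m["cy"]]
E
python3 - <<'E'
from h import *
for n in("scene","top"):
    im=eyes.read_camera(n); cv2.imwrite(f"pics/{n}0.png",im); m,R,t=cam(n); print(n,m,-R.T@t)
print(monitor.read_state())
E
```

```text
scene {'fx': 446.38368661674605, 'fy': 446.38368661674605, 'cx': 277.46390822334695, 'cy': 214.70508493072882, 'k1': -0.08460585538546536, 'rvec': array([ 2.10380208, -1.07675276,  0.48425809]), 'tvec': array([-0.38374694,  0.29558826,  0.81057895])} [-0.10412939 -0.53860477  0.76859243]
top {'fx': 390.80919038762823, 'fy': 390.80919038762823, 'cx': 277.2123691672907, 'cy': 200.78640263236852, 'k1': -0.08700901044979646, 'rvec': array([ 2.16539534, -2.19006299,  0.1103843 ]), 'tvec': array([-0.11369132,  0.53621271,  0.90361273])} [ 0.44872084 -0.11151231  0.95035802]
{'t': 0.1, 'q': array([ 1.05359251e+00,  1.31117475e-01,  1.48915374e+00, -3.37428753e-05,
        1.52300173e+00, -8.53835386e-02]), 'dq': array([-0.00030157, -0.00074159, -0.00068555, -0.000661  , -0.00092977,
        0.00109069]), 'joint_torque': array([ 1.32091962e-03, -5.61336493e+01, -4.93099344e+01,  7.69679574e-02,
        2.89306050e-02, -3.60443869e-05]), 'tool_pos': array([0.2508225 , 0.54444684, 0.19178251]), 'orientation': array([-6.72941222e-01, -3.06819450e+00,  2.53582972e-03]), 'force': array([-0.1592623 , -0.08952109, -0.00316906]), 'wrist_torque': array([ 0.02871451,  0.03836126, -0.0401742 ]), 'gripper_force': 0.0, 'opening': 0.09290573773836167}
```

View pics/scene0.png

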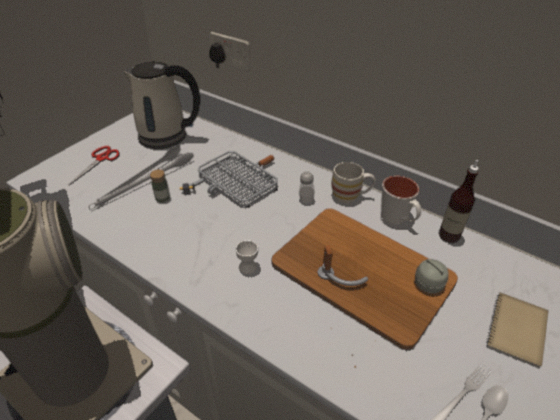

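View pics/top0.png

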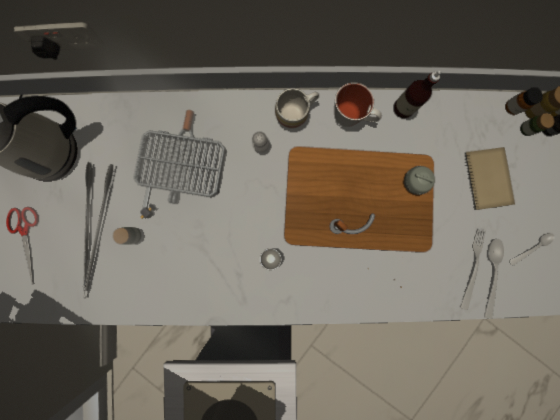

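The pin is on the board: tab near top (335,227), free end near (373,215). The rings are near top (175,197) and the stop near (147,212). I'll enlarge both areas next.

```bash
python3 - <<'E'
from h import *
ims={n:np.mean([eyes.read_camera(n).astype(float) for _ in range(6)],0) for n in("scene","top")}
for n in ims: np.save(f"{n}.npy",ims[n])
def crop(n,u,v,w,h,s):
    c=ims[n][v:v+h,u:u+w]; c=np.clip(c*1.5,0,255).astype(np.uint8)
    c=cv2.resize(c,None,fx=s,fy=s,interpolation=cv2.INTER_CUBIC)
    for i in range(0,w,10): cv2.putText(c,str(u+i),(i*s,8),0,.3,(0,255,255),1); cv2.line(c,(i*s,10),(i*s,14),(0,255,255),1)
    for i in range(10,h,10): cv2.putText(c,str(v+i),(0,i*s+3),0,.3,(0,255,255),1)
    return c
a=np.vstack([np.hstack([crop("top",128,130,100,100,4)[:300*0+400], crop("top",320,195,66,50,6)[:300,:396].copy() if 0 else cv2.copyMakeBorder(crop("top",320,195,66,50,6),0,100,0,0,0)])])
cv2.imwrite("pics/c1.png",a)
b=np.hstack([crop("scene",170,145,120,70,4)[:280],cv2.copyMakeBorder(crop("scene",308,235,70,60,4),0,40,0,0,0)])
cv2.imwrite("pics/c2.png",b); print(a.shape,b.shape)
E
```

```text
(400, 796, 3) (280, 760, 3)
```

View pics/c1.png

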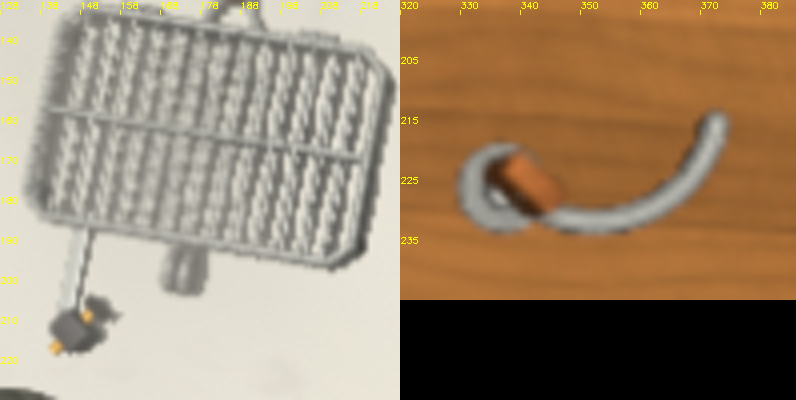

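View pics/c2.png

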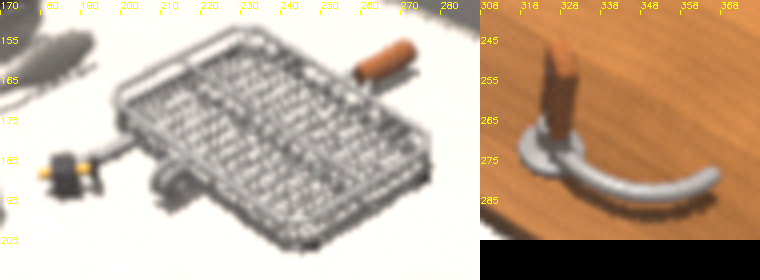

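The top crop shows the rings as a blob about x 168–180, y 191–204, and the stop block at (146,212) with its pad near (152,207). The pin tip is at (372,215) and the foot centre at (335,226). I'll fit the pin model now and zoom further on the rings.

```bash
cat > fit.py <<'E'
from h import *
from scipy.optimize import least_squares
def rodpts(x,y,yaw,z0,a0=25,a1=120):
    a=np.radians(np.linspace(a0,a1,60))+yaw
    return np.c_[x+.05*np.cos(a),y+.05*np.sin(a),np.full(60,z0+.016)]
def soft(n,P,rad,uv):
    c=w2pix(n,P); m,R,t=cam(n); d=(P@R.T+t)[:,2].mean(); r=rad*m["fx"]/d
    dist=np.full(len(uv),1e9)
    for a,b in zip(c[:-1],c[1:]):
        s=np.clip(((uv-a)@(b-a))/((b-a)@(b-a)),0,1); dist=np.minimum(dist,np.linalg.norm(uv-a-s[:,None]*(b-a),axis=1))
    return np.clip(r-dist+.5,0,1)
E
python3 - <<'E'
from fit import *
print("ring",pix2w("top",173.5,197.5,.02),"stop",pix2w("top",146,212,.026),"pinfoot",pix2w("top",335,226,.024),"tip",pix2w("top",372,215,.035))
print("scene ring",pix2w("scene",213,190,.02),"stop",pix2w("scene",186,184.5,.026),"foot",pix2w("scene",326,272,.024),"tip",pix2w("scene",366,278,.035))
rois={"top":(340,205,385,242),"scene":(331,262,376,295)}
D={}
for n,(u0,v0,u1,v1) in rois.items():
    im=np.load(n+".npy")[v0:v1,u0:u1]; sat=1-im.min(2)/im.max(2)
    hi=np.percentile(sat,60); lo=np.percentile(sat,1.5); al=np.clip((hi-sat)/(hi-lo),0,1)
    uv=np.stack(np.meshgrid(np.arange(u0,u1),np.arange(v0,v1)),-1).reshape(-1,2).astype(float)
    D[n]=(uv,al.ravel())
for sel in(["top"],["scene"],["top","scene"]):
  best=None
  for yaw in np.radians(range(-180,180,15)):
    c=pix2w("top",335,226,.024)[:2]-.05*np.array([np.cos(yaw),np.sin(yaw)])
    def f(p): return np.concatenate([soft(n,rodpts(*p,.019),.005,D[n][0])-D[n][1] for n in sel])
    p0=[*c,yaw]; 
    if best is None or (f(p0)**2).sum()<best[0]: best=((f(p0)**2).sum(),p0)
  r=least_squares(f,best[1],x_scale=[.001,.001,.02],diff_step=1e-3,loss="soft_l1",f_scale=.2)
  x,y,w=r.x; print(sel,r.x[:2],np.degrees(w),"grip",x+.05*np.cos(w),y+.05*np.sin(w),"cost",r.cost,best[0])
def crop(n,u,v,w,h,s):
    c=np.load(n+".npy")[v:v+h,u:u+w]; c=np.clip(c*1.4,0,255).astype(np.uint8)
    c=cv2.resize(c,None,fx=s,fy=s,interpolation=cv2.INTER_CUBIC)
    for i in range(0,w,5): cv2.putText(c,str(u+i),(i*s+s//2,8),0,.3,(0,0,255),1)
    for i in range(5,h,5): cv2.putText(c,str(v+i),(0,i*s+s//2),0,.3,(0,0,255),1)
    return c
cv2.imwrite("pics/c3.png",np.hstack([crop("top",138,180,50,44,8),crop("scene",176,160,50,44,8)]))
E
```

```text
ring [0.54605489 0.12929361 0.02      ] stop [0.51138653 0.19375116 0.026     ] pinfoot [ 0.47338854 -0.25628504  0.024     ] tip [ 0.49783429 -0.3431056   0.035     ]
scene ring [0.54239642 0.12596187 0.02      ] stop [0.51213355 0.19442502 0.026     ] foot [ 0.47282571 -0.26302836  0.024     ] tip [ 0.49978895 -0.34480885  0.035     ]
['top'] [ 0.50982263 -0.29518713] 135.70554788496278 grip 0.4740346122852069 -0.26026982827475864 cost 2.581104133855574 32.51884717190613
['scene'] [ 0.51036047 -0.29590634] 133.77055420918884 grip 0.4757718644418395 -0.25980054951504095 cost 5.4867582292178385 43.234405701189075
['top', 'scene'] [ 0.51000173 -0.29538989] 135.46319666065426 grip 0.47436172118071523 -0.26032152231929456 cost 8.145624585654945 75.7532528730952
```

View pics/c3.png

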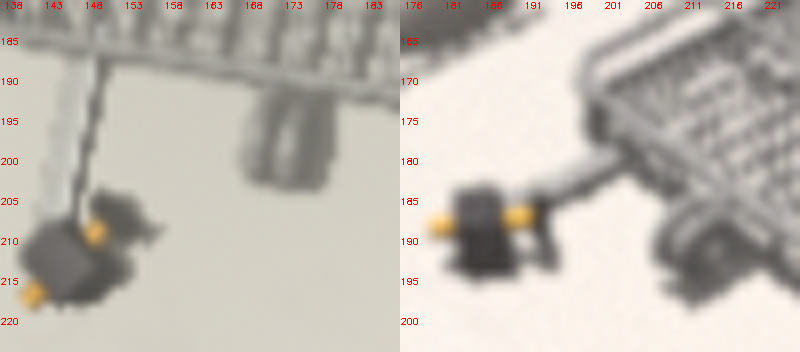

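The rings show in the top view at columns 167–172 and 173–178, rows 191–203. The block is at (145,211) with the pad just right of the brass stud near (149–152,207). Next I'll get the basket yaw from its straight edges and the ring positions by model fit.

```bash
python3 - <<'E'
from fit import *
im=np.load("top.npy"); g=im.mean(2)
bg=np.median(g[205:225,165:185]); print("bg",bg)
def line(P,lab):
    P=np.array(P); 
    for _ in range(3):
        vx,vy,x0,y0=cv2.fitLine(P[:,:2].astype(np.float32),cv2.DIST_HUBER,0,1e-4,1e-4).ravel()
        r=(P[:,0]-x0)*-vy+(P[:,1]-y0)*vx; P=P[abs(r)<max(.0015,1.5*r.std())]
    print(lab,np.degrees(np.arctan2(vy,vx)),"pt",x0,y0,"n",len(P),"rms mm",r.std()*1e3); return x0,y0,vx,vy
th=bg*.85
# front edge: scan upward from bg
F=[]
for u in list(range(152,165))+list(range(183,206)):
    v=215
    while g[v,u]>th: v-=1
    vs=v+(th-g[v,u])/(g[v+1,u]-g[v,u]); F.append(pix2w("top",u,vs,.0135))
f=line(F,"front")
L=[]
for v in range(145,180):
    u=120
    while g[v,u]>th and u<150: u+=1
    L.append(pix2w("top",u-(th-g[v,u])/(g[v,u-1]-g[v,u]),v,.0135))
l=line(L,"left")
Rr=[]
for v in range(150,185):
    u=240
    while g[v,u]>th and u>200: u-=1
    Rr.append(pix2w("top",u+(th-g[v,u])/(g[v,u+1]-g[v,u]),v,.0135))
r=line(Rr,"right")
B=[]
for u in list(range(155,175))+list(range(200,212)):
    v=115
    while g[v,u]>th: v+=1
    B.append(pix2w("top",u,v,.0135))
b=line(B,"back")
np.set_printoptions(linewidth=200)
print(g[186:206,163:183].astype(int))
E
```

```text
bg 147.66666666666666
front 79.86481 pt 0.55565363 0.09551622 n 30 rms mm 0.3547401706893617
left -9.922066 pt 0.64118737 0.22354373 n 34 rms mm 0.4447182837474386
right -9.748236 pt 0.6199488 0.008496397 n 35 rms mm 0.5903212276953844
back 80.36434 pt 0.7002588 0.10083367 n 19 rms mm 1.026713397202274
[[117 119 104  92 108 119 122 124 105  93 115 121 121 105  91  94 111 115 115  95]
 [119 119 113 106 110 116 116 112  98  93 113 114 113 102  94 114 121 111 116  96]
 [109 112 112 110 110 116 120 118 113 110 113 112 109 104  98 119 125 118 120  98]
 [114 112 105  99 100 105 108 111 112 112 113 118 118 119 116 120 117 115 111  99]
 [135 133 128 125 124 118 105 100 104 100  97 102 107 115 114 113 112 118 118 118]
 [143 143 142 142 142 138 129 116 107  97  89  88  90  94  94  93  96 104 109 116]
 [144 144 144 144 144 143 134 116 100  90  86  87  89  88  85  84  89 107 114 106]
 [144 144 144 144 144 142 130 111  95  84  83  93  92  86  83  86  94 124 134 130]
 [144 144 145 144 144 138 124 108  93  83  88  99  96  85  82  87  96 131 143 144]
 [144 144 144 144 143 132 123 111  91  84  98 103
[... 164 characters left out ...]
14  91  82  82  88  96 132 144 145]
 [145 145 145 144 137 122 113 100  88 103 124 113  89  82  83  88  96 132 144 145]
 [145 145 145 144 134 118 109  95  86 102 114 103  87  82  85  89 100 133 144 146]
 [145 145 145 144 133 118 108  94  85 100 107  96  85  82  87  94 121 140 145 145]
 [145 145 145 145 139 121 101  89  83  98 105  94  83  82  88  96 130 143 145 146]
 [145 145 145 145 144 129 108  94  89  94  97  90  83  85  90 100 132 144 145 146]
 [146 145 145 145 145 141 134 124 122 111 103  97  97  97 100 123 141 144 145 146]
 [146 146 146 146 146 145 144 141 141 137 133 132 132 132 132 140 145 146 146 146]
 [146 146 146 146 146 146 146 145 146 145 145 145 145 145 145 145 146 146 146 146]]
```

```bash
cat > ring.py <<'E'
from fit import *
def rings(x,y,yaw):
    a=np.linspace(0,2*np.pi,41); R=np.array([[np.cos(yaw),-np.sin(yaw)],[np.sin(yaw),np.cos(yaw)]]); o=[]
    for s in(5e-3,-5e-3):
        b=np.c_[.0105*np.cos(a),np.full(41,s)]@R.T+[x,y]; o.append(np.c_[b,.017+.0105*np.sin(a)])
    return o
def msk(n,p,yaw,uv): return np.max([soft(n,P,.0035,uv) for P in rings(*p,yaw)]+[soft(n,np.c_[ (P:=rings(*p,yaw)[0])[:,:2],P[:,2]],.0035,uv)],0)
E
python3 - <<'E'
from ring import *
yaw=np.radians(-10)
S=np.load("scene.npy").mean(2); print("scene bg",S[200:210,195:205].mean()); print(S[183:202,203:223].astype(int))
D={}
for n,(u0,v0,u1,v1),sc in(("top",(163,194,172,208),24),("scene",(203,186,211,200),60)):
    g=np.load(n+".npy").mean(2); uv=np.stack(np.meshgrid(np.arange(u0,u1),np.arange(v0,v1)),-1).reshape(-1,2).astype(float)
    b=np.percentile(g[v0:v1,u0:u1],85); D[n]=(uv,np.clip((b-g[v0:v1,u0:u1].ravel())/sc,0,1))
# fill the bore? from top no. 
for sel in(["top"],["scene"],["top","scene"]):
    f=lambda p:np.concatenate([msk(n,p,yaw,D[n][0])-D[n][1] for n in sel])
    best=min(((f((x,y))**2).sum(),x,y) for x in np.arange(.535,.56,.0025) for y in np.arange(.115,.14,.0025))
    r=least_squares(f,best[1:],x_scale=.001,diff_step=1e-3,loss="soft_l1",f_scale=.2); print(sel,r.x,r.cost,best)
    if sel==["top"]: 
        print((f(r.x).reshape(14,9)*10).astype(int))
f0=np.array([.55565,.09552]); R=np.array([np.cos(yaw),np.sin(yaw)])
print("front-edge offset from ring along bx:",[(f0-r.x)@R])
E
```

```text
scene bg 174.10277777777782
[[165 167 150 116  98  85  73  72  87 115 135 130 116 118 120 130 133 132
  112 110]
 [172 175 169 157 143 111  84  89 100 111 122 122 117 114 108 120 127 124
  104 114]
 [173 174 173 172 168 148 117 114 112 100  97 104 109 103  94 104 120 126
  116 113]
 [173 173 173 175 171 157 129 115  99  93  95 106 104 100 101 109 111 112
  121 120]
 [172 173 174 174 167 145 118  97  98 113 108 101  89  84  94 113 109 104
  106 115]
 [173 174 173 172 157 123  96  96 111 115 100  82  69  65  72  96 115 120
  106 102]
 [172 173 175 169 141 103  85 103 113  99  78  67  67  63  65  73  94 116
  124  99]
 [173 173 173 166 129  89  78  97  96  78  69  73  79  72  64  66  72  85
  102  85]
 [172 173 174 165 127  83  73  86  79  66  66  79  87  75  65  66  66  70
   74  70]
 [174 173 174 168 134  97  75  72  67  61  64  72  78  73  71  71  74  72
   71  65]
 [172 174 173 172 157 134 107  83  66  58  61  65  73  79  77  78  84  97
   95  80]
 [174 175 174 174 170 157 136 108  75  63  63  66  71  78  84  98 113 142
  145 111]
 [173 174 174 173 169 144 119  98  78  71  68  69  7
[... 1309 characters left out ...]

  File "<stdin>", line 11, in <genexpr>
  File "<stdin>", line 10, in <lambda>
  File "ring.py", line 7, in msk
    def msk(n,p,yaw,uv): return np.max([soft(n,P,.0035,uv) for P in rings(*p,yaw)]+[soft(n,np.c_[ (P:=rings(*p,yaw)[0])[:,:2],P[:,2]],.0035,uv)],0)
                                                                                    ~~~~^^^^^^^^^^^^^^^^^^^^^^^^^^^^^^^^^^^^^^^^^^^^^^^^^^^^^^^
  File "fit.py", line 7, in soft
    c=w2pix(n,P); m,R,t=cam(n); d=(P@R.T+t)[:,2].mean(); r=rad*m["fx"]/d
                        ~~~^^^
  File "h.py", line 4, in cam
    m=eyes.camera_model(n); R=cv2.Rodrigues(np.array(m["rvec"],float))[0]
ValueError: time passes only in moves, steps and waits
```

Top-view ring centre is (0.5453, 0.1333) with yaw -10°. It agrees with the basket front (16.8 mm behind, expected 17) and its left side (about 100 mm). That puts the turn centre at about (0.496, 0.142). Pin grip is (0.474, -0.260) with yaw 135.5°. I'll move over the pin.

{"op": "arm_command", "data": {
  "deltas": [
    [[1.0,-3.65,0,0,0,-5],[1.0,-3.65,0,0,0,-5],[1.0,-3.65,0,0,0,-5],[1.0,-3.65,0,0,0,-5],[1.0,-3.65,0,0,0,-5],[1.0,-3.65,0,0,0,-5],[1.0,-3.65,0,0,0,-5],[1.0,-3.65,0,0,0,-5],[1.0,-3.65,0,0,0,-5],[1.0,-3.65,0,0,0,-5],[1.0,-3.65,0,0,0,-5]]
  ],
  "gripper": 0.2,
  "squeeze": 20
}}

```text
t: 1.62
tool_pos: [0.3612, 0.1418, 0.1931]
orientation: [2.018, 2.407, 0.002]
force: [0.1, 0.1, 0.7]
opening: 0.0558
gripper_force: 0.0
```

{"op": "arm_command", "data": {
  "deltas": [
    [[1.0,-3.65,0,0,0,-5],[1.0,-3.65,0,0,0,-5],[1.0,-3.65,0,0,0,-5],[1.0,-3.65,0,0,0,-5],[1.0,-3.65,0,0,0,-5],[1.0,-3.65,0,0,0,-5],[1.0,-3.65,0,0,0,-5],[1.0,-3.65,0,0,0,-5],[1.0,-3.65,0,0,0,-5],[1.0,-3.65,0,0,0,-5],[1.0,-3.65,0,0,0,-5],[0,0,0,0,0,0]]
  ]
}}

```text
t: 2.62
tool_pos: [0.4712, -0.2637, 0.1915]
orientation: [2.905, 1.195, -0.003]
force: [-0.1, 0.9, -0.6]
opening: 0.0557
gripper_force: 0.0
```

```bash
sed -i 's/^def cam(n):/import functools\n@functools.lru_cache\ndef cam(n):/' h.py && cat >> h.py <<'E'
def st():
    s=monitor.read_state(); R=cv2.Rodrigues(s["orientation"])[0]; y=R[:,1]
    print("t %.2f pos"%s["t"],np.round(s["tool_pos"]*1e3,1),"ydir %.2f"%np.degrees(np.arctan2(y[1],y[0])),"z",np.round(R[:,2],4),"F",np.round(s["force"],2),"T",np.round(s["wrist_torque"],2),"open",round(s["opening"]*1e3,1),"g",s["gripper_force"],"q6 %.2f"%s["q"][5])
    return s
E
python3 -c "
from h import *
st()"
```

```text
t 2.62 pos [ 471.2 -263.7  191.5] ydir -45.29 z [-0.0012 -0.0014 -1.    ] F [-0.11  0.89 -0.64] T [-0.04  0.1  -0.04] open 55.7 g 0.0 q6 0.19
```

{"op": "arm_command", "data": {
  "deltas": [
    [[0.3,0,-2.5,0,0,0.8],[0,0,-2.5,0,0,0],[0,0,-2.5,0,0,0],[0,0,-2.0,0,0,0],[0,0,-1.0,0,0,0],[0,0,0,0,0,0],[0,0,0,0,0,0],[0,0,0,0,0,0]]
  ]
}}

```text
t: 3.28
tool_pos: [0.4751, -0.2586, 0.0895]
orientation: [2.889, 1.229, 0.002]
force: [0.9, -0.5, 0.6]
opening: 0.0556
gripper_force: 0.0
```

```bash
python3 -c "
from h import *
st()"
```

```text
t 3.28 pos [ 475.1 -258.6   89.5] ydir -43.93 z [ 0.002  -0.0014 -1.    ] F [ 0.89 -0.48  0.56] T [-0.09  0.12 -0.06] open 55.6 g 0.0 q6 0.17
```

{"op": "arm_command", "data": {
  "deltas": [
    [[-0.05,-0.15,-1.5,0,0,-0.6],[0,0,-1.0,0,0,0],[0,0,-0.6,0,0,0],[0,0,0,0,0,0],[0,0,0,0,0,0],[0,0,0,0,0,0]]
  ]
}}

```text
t: 3.78
tool_pos: [0.4739, -0.2597, 0.0574]
orientation: [2.897, 1.214, 0.001]
force: [-0.7, 0.2, 0.2]
opening: 0.0554
gripper_force: 0.0
```

```bash
python3 - <<'E'
from h import *
st()
def crop(n,u,v,w,h,s):
    c=eyes.read_camera(n)[v:v+h,u:u+w]; c=np.clip(c*1.5,0,255).astype(np.uint8)
    c=cv2.resize(c,None,fx=s,fy=s,interpolation=cv2.INTER_CUBIC)
    for i in range(0,w,10): cv2.putText(c,str(u+i),(i*s,8),0,.3,(0,255,255),1)
    for i in range(10,h,10): cv2.putText(c,str(v+i),(0,i*s+3),0,.3,(0,255,255),1)
    return c
cv2.imwrite("pics/g1.png",np.hstack([crop("top",300,180,90,80,4),crop("scene",280,210,100,80,4)]))
E
```

```text
t 3.78 pos [ 473.9 -259.7   57.4] ydir -44.53 z [ 6.e-04 -4.e-04 -1.e+00] F [-0.66  0.21  0.21] T [-0.04  0.13 -0.05] open 55.4 g 0.0 q6 0.18
```

View pics/g1.png

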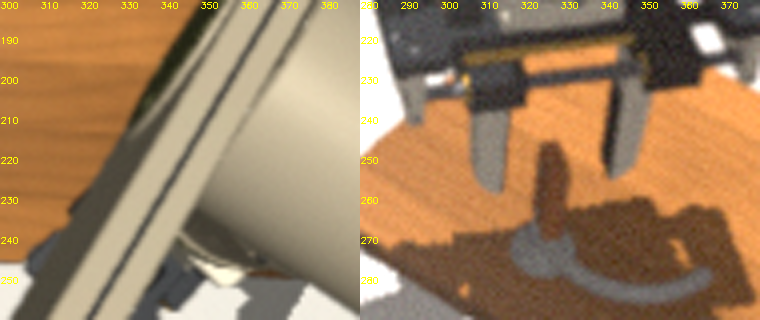

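In the scene crop the tab (325,255) stands between the fingertips (309,258) and (342,247), so the grip is aligned. Closing now, then lifting.

{"op": "arm_command", "data": {
  "deltas": [
    [[0,0,0,0,0,0],[0,0,0,0,0,0],[0,0,0,0,0,0],[0,0,0,0,0,0],[0,0,0,0,0,0],[0,0,0,0,0,0],[0,0,0,0,0,0],[0,0,0,0,0,0]]
  ],
  "gripper": -1,
  "squeeze": 45
}}

```text
t: 4.55
tool_pos: [0.4735, -0.2595, 0.0566]
orientation: [-2.898, -1.214, 0.0]
force: [0.8, -0.4, 0.3]
opening: 0.0116
gripper_force: 45.0
```

```bash
python3 -c "
from h import *
st()"
```

```text
t 4.55 pos [ 473.5 -259.5   56.6] ydir -44.54 z [-1.e-04  0.e+00 -1.e+00] F [ 0.79 -0.44  0.26] T [-0.11  0.05  0.02] open 11.6 g 44.95547354221344 q6 0.18
```

{"op": "arm_command", "data": {
  "deltas": [
    [[0,0,0.5,0,0,0],[0,0,1.5,0,0,0],[0,0,2,0,0,0],[0,0,2,0,0,0],[0,0,2,0,0,0],[0,0,0,0,0,0],[0,0,0,0,0,0],[0,0,0,0,0,0]]
  ]
}}

```text
t: 5.22
tool_pos: [0.473, -0.2592, 0.1355]
orientation: [-2.896, -1.213, 0.001]
force: [-0.8, -0.4, -3.3]
opening: 0.0114
gripper_force: 44.9
```

{"op": "arm_command", "data": {
  "deltas": [
    [[-0.14,2.38,0,0,0,4.35],[-0.14,2.38,0,0,0,4.35],[-0.14,2.38,0,0,0,4.35],[-0.14,2.38,0,0,0,4.35],[-0.14,2.38,0,0,0,4.35],[-0.14,2.38,0,0,0,4.35],[-0.14,2.38,0,0,0,4.35],[-0.14,2.38,0,0,0,4.35]]
  ]
}}

```text
t: 5.88
tool_pos: [0.4608, -0.0677, 0.1345]
orientation: [-2.396, -2.027, 0.003]
force: [0.3, 0.3, -1.7]
opening: 0.0114
gripper_force: 44.9
```

{"op": "arm_command", "data": {
  "deltas": [
    [[-0.14,2.38,0,0,0,4.35],[-0.14,2.38,0,0,0,4.35],[-0.14,2.38,0,0,0,4.35],[-0.14,2.38,0,0,0,4.35],[-0.14,2.38,0,0,0,4.35],[-0.14,2.38,0,0,0,4.35],[-0.14,2.38,0,0,0,4.35],[-0.14,2.38,0,0,0,4.35],[0,0,0,0,0,0],[0,0,0,0,0,0],[0,0,0,0,0,0]]
  ]
}}

```text
t: 6.8
tool_pos: [0.4503, 0.1207, 0.1353]
orientation: [-1.687, -2.649, 0.003]
force: [-0.2, 0.1, -2.7]
opening: 0.0117
gripper_force: 44.9
```

```bash
python3 - <<'E'
from h import *
s=st()
C=np.array([.496,.142])
for n in("top","scene"):cv2.imwrite(f"pics/x_{n}.png",eyes.read_camera(n))
E
```

```text
t 6.80 pos [450.3 120.7 135.3] ydir 25.02 z [-2.3e-03 -8.0e-04 -1.0e+00] F [-0.22  0.07 -2.7 ] T [ 0.02  0.08 -0.05] open 11.7 g 44.948557019233704 q6 -0.28
```

{"op": "arm_command", "data": {
  "deltas": [
    [[0,0,-2,0,0,0],[0,0,-2.5,0,0,0],[0,0,-2.5,0,0,0],[0,0,-1.5,0,0,0],[0,0,-0.7,0,0,0],[0,0,-0.4,0,0,0],[0,0,0,0,0,0],[0,0,0,0,0,0],[0,0,0,0,0,0],[0,0,0,0,0,0]]
  ]
}}

```text
t: 7.73
tool_pos: [0.4523, 0.1214, 0.042]
orientation: [1.686, 2.649, 0.002]
force: [-0.2, 0.4, -2.2]
opening: 0.0118
gripper_force: 44.9
```

```bash
python3 - <<'E'
from fit import *
s=st()
ims={n:np.mean([eyes.read_camera(n).astype(float) for _ in range(6)],0) for n in("scene","top")}
for n in ims: np.save(n+"1.npy",ims[n])
R=cv2.Rodrigues(s["orientation"])[0]; psi=np.arctan2(R[1,1],R[0,1])+np.pi
C=s["tool_pos"][:2]-.05*np.array([np.cos(psi),np.sin(psi)]); print("C",C,"psi",np.degrees(psi))
P=rodpts(*C,psi,s["tool_pos"][2]-.0376)
def crop(n,u,v,w,h,s,dr):
    c=np.clip(ims[n][v:v+h,u:u+w]*1.4,0,255).astype(np.uint8)
    c=cv2.resize(c,None,fx=s,fy=s,interpolation=cv2.INTER_CUBIC)
    if dr:
        for p in w2pix(n,P)[::6]: cv2.circle(c,tuple(int(q) for q in ((p-[u,v]+.5)*s)),1,(0,0,255),-1)
        from ring import rings
        for Q in rings(.5453,.1333,np.radians(-10)): cv2.polylines(c,[((w2pix(n,Q)-[u,v]+.5)*s).astype(int)],1,(0,255,0),1)
    for i in range(0,w,10): cv2.putText(c,str(u+i),(i*s,8),0,.3,(255,0,0),1)
    for i in range(10,h,10): cv2.putText(c,str(v+i),(0,i*s+3),0,.3,(255,0,0),1)
    return c
a=np.hstack([crop("top",140,175,70,50,5,0),crop("scene",180,165,70,50,5,0)]);b=np.hstack([crop("top",140,175,70,50,5,1),crop("scene",180,165,70,50,5,1)])
cv2.imwrite("pics/g2.png",np.vstack([a,b]))
E
```

```text
t 7.73 pos [452.3 121.4  42. ] ydir 25.05 z [ 2.2e-03  4.0e-04 -1.0e+00] F [-0.18  0.38 -2.17] T [-0.05  0.06  0.03] open 11.8 g 44.948601722717285 q6 -0.28
C [0.49755938 0.14255734] psi 205.05490369954882
```

View pics/g2.png

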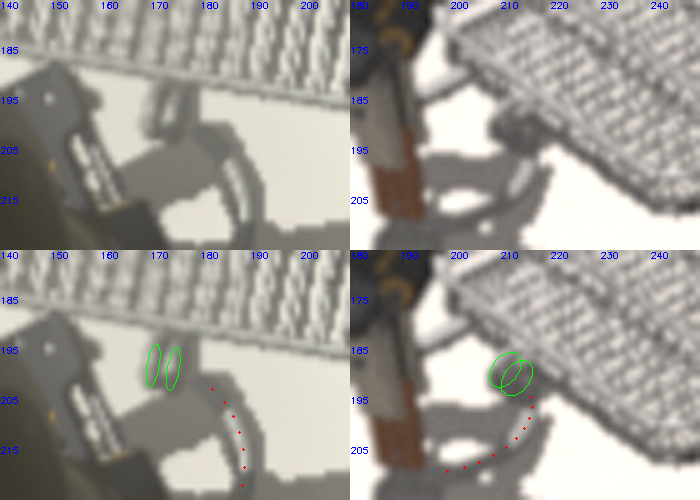

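The tip is right of the rings in both views, at roughly the predicted place. The arm is still settling, so I'll let it and then measure the rod offset across its lit part.

{"op": "arm_command", "data": {
  "deltas": [
    [[0,0,0,0,0,0],[0,0,0,0,0,0],[0,0,0,0,0,0]]
  ]
}}

```text
t: 8.58
tool_pos: [0.4512, 0.1213, 0.0407]
orientation: [-1.687, -2.65, 0.0]
force: [0.4, -0.5, -1.9]
opening: 0.0118
gripper_force: 44.9
```

```bash
cat > prof.py <<'E'
from fit import *
from scipy.ndimage import map_coordinates
def look(angs,cams=("top","scene"),dz=.0376,N=6):
    s=st(); R=cv2.Rodrigues(s["orientation"])[0]; psi=np.arctan2(R[1,1],R[0,1])+np.pi
    C=s["tool_pos"][:2]-.05*np.array([np.cos(psi),np.sin(psi)]); print("C",C.round(4),"psi %.2f"%np.degrees(psi))
    for n in cams:
        im=np.mean([eyes.read_camera(n).astype(float) for _ in range(N)],0).mean(2); np.save(n+"1.npy",im)
        for a in angs:
            rr=np.arange(-14,15,1.)*1e-3; t=np.radians(a)+psi
            P=np.c_[C[0]+(.05+rr)*np.cos(t),C[1]+(.05+rr)*np.sin(t),np.full(len(rr),s["tool_pos"][2]-dz+.016)]
            q=w2pix(n,P); print(n,a,q[14].round(1),map_coordinates(im,[q[:,1],q[:,0]],order=1).astype(int))
    return s
E
python3 -c "
from prof import *
np.set_printoptions(linewidth=220)
look([60,70,80,90,100,110,118])"
```

```text
t 8.58 pos [451.2 121.3  40.7] ydir 25.06 z [-0.  0. -1.] F [ 0.4  -0.47 -1.93] T [-0.04  0.05  0.02] open 11.8 g 44.94863033294678 q6 -0.28
C [0.4965 0.1424] psi 205.06
top 60 [188.5 219.8] [159 159 159 159 157 156 147 132 117 103  88  83  82  80  76  73  71  70  71  76  82  83  84  85  86  86  88  89  94]
top 70 [188.5 216.2] [158 156 153 149 132 115 101  90  81  83  85 103 127 139 128 118 106  94  88  87  86  91  95 111 133 151 154 157 158]
top 80 [187.9 212.6] [156 154 146 128 110 100  91  86  89  92 106 122 132 128 123 114 104  96  91  86  87  88  91  99 108 125 142 152 155]
top 90 [186.7 209.2] [105 107 102  94  88  87  87  89  96 104 114 123 132 129 123 115 105  96  91  89  88  94 101 112 129 145 152 154 156]
top 100 [185.  206.1] [ 86  86  86  86  87  87  86  85  83  83  84  85  90  91  88  88  88  89  88  88  89  93  97 104 122 137 149 152 155]
top 110 [182.7 203.3] [ 87  87  87  87  87  87  86  84  82  80  79  78  78  78  78  78  78  79  81  84  87  89  91  97 104 114 129 142 151]
top 118 [180.5 201.4] [ 87  87  87  88  88  87  87  85  83  81  80  79  78  78  78  78  79  81
[... 335 characters left out ...]
0 [213.7 201.5] [ 84  84  83  82  83  84  86  90  94 100 105 110 113 113 112 109 103  96  88  83  78  77  78  79  82  88  95 111 129]
scene 90 [215.  199.3] [ 83  83  83  82  82  82  82  89  96 104 115 125 128 127 125 116 107  98  91  83  80  80  79  86  94 104 124 144 159]
scene 100 [215.7 197.2] [ 82  82  82  82  83  85  88  92 101 111 118 119 121 117 111 106 107 108 117 135 152 158 162 166 167 168 171 177 182]
scene 110 [215.7 195. ] [ 88  83  79  77  74  73  72  71  71  71  70  68  66  65  63  66  76  86 102 120 137 142 148 154 160 167 168 167 163]
scene 118 [215.4 193.4] [105  94  83  75  69  63  63  62  62  62  62  63  65  66  65  64  65  67  69  72  75  78  80  81  83  85  86  85  83]
```

```bash
python3 - <<'E'
from ring import *
def crop(n,u,v,w,h,s,p):
    c=np.clip(np.load(n+".npy")[v:v+h,u:u+w]*1.3,0,255).astype(np.uint8)
    c=cv2.resize(c,None,fx=s,fy=s,interpolation=cv2.INTER_CUBIC)
    if p:
        yy,xx=np.mgrid[0:h*s,0:w*s]; uv=np.c_[(xx.ravel()+.5)/s+u-.5,(yy.ravel()+.5)/s+v-.5]
        for Q,col in zip(rings(*p,np.radians(-10)),((0,0,255),(0,160,0))):
            m=(soft(n,Q,.0035,uv)>.5).reshape(h*s,w*s).astype(np.uint8)
            cv2.drawContours(c,cv2.findContours(m,cv2.RETR_LIST,cv2.CHAIN_APPROX_NONE)[0],-1,col,1)
    return c
rows=[]
for n,u,v in(("top",160,184),("scene",201,179)):
    rows.append(np.hstack([crop(n,u,v,24,24,10,p) for p in(None,(.5453,.1333),(.5453,.1303))]))
cv2.imwrite("pics/g3.png",np.vstack(rows))
E
```

```text
(no output)
```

View pics/g3.png

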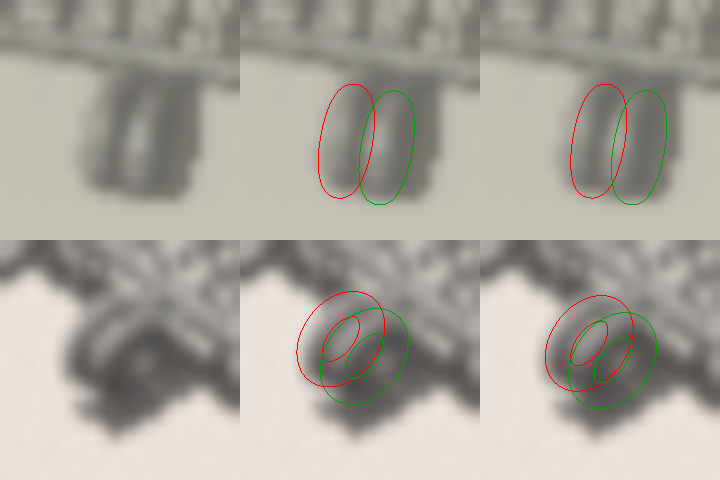

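In the top view the left edge fits y≈0.133, while the front edge sits about 0.5 px further back, so x≈0.547. The scene view agrees within about 1.5 mm. I'll set the ring target to (0.547, 0.1328), put C at (0.4978, 0.1415), and adjust.

{"op": "arm_command", "data": {
  "deltas": [
    [[0.13,-0.09,-0.15,0,0,0],[0,0,0,0,0,0],[0,0,0,0,0,0],[0,0,0,0,0,0]]
  ]
}}

```text
t: 9.52
tool_pos: [0.4524, 0.1203, 0.0392]
orientation: [-1.687, -2.65, 0.0]
force: [0.8, -0.2, -3.1]
opening: 0.0114
gripper_force: 44.9
```

```bash
cat > now.py <<'E'
from h import *
def now(C0=(.4978,.1415)):
    s=st(); R=cv2.Rodrigues(s["orientation"])[0]; psi=np.arctan2(R[1,1],R[0,1])+np.pi
    C=s["tool_pos"][:2]-.05*np.array([np.cos(psi),np.sin(psi)])
    yb=np.radians(-10); Rb=np.array([[np.cos(yb),np.sin(yb)],[-np.sin(yb),np.cos(yb)]])
    print("C",(C*1e3).round(1),"psi %.1f"%(np.degrees(psi)-360),"tip past rings %.1f"%(np.degrees(psi)-360+130),"C err basket mm",(Rb@(C-C0)*1e3).round(2),"F basket",(Rb@s["force"][:2]).round(2),"Fz %.1f"%s["force"][2])
if __name__=="__main__": now()
E
python3 now.py; python3 -c "
from prof import *
for i in range(4):
    st();eyes.read_camera('top')"
```

```text
t 9.52 pos [452.4 120.3  39.2] ydir 25.06 z [-2.e-04 -0.e+00 -1.e+00] F [ 0.84 -0.22 -3.15] T [-0.03  0.07 -0.  ] open 11.4 g 44.94878053665161 q6 -0.29
C [497.7 141.5] psi -154.9 tip past rings -24.9 C err basket mm [-0.07 -0.02] F basket [ 0.86 -0.07] Fz -3.1
t 9.52 pos [452.4 120.3  39.2] ydir 25.06 z [-2.e-04 -0.e+00 -1.e+00] F [ 0.84 -0.22 -3.15] T [-0.03  0.07 -0.  ] open 11.4 g 44.94878053665161 q6 -0.29
t 9.57 pos [452.5 120.3  39.2] ydir 25.06 z [-1.e-04 -0.e+00 -1.e+00] F [-0.08  0.02 -2.6 ] T [-0.09  0.07 -0.02] open 11.7 g 44.948782324790955 q6 -0.29
t 9.62 pos [452.5 120.3  39.2] ydir 25.06 z [-0. -0. -1.] F [ 0.87  0.29 -2.44] T [-0.05  0.04 -0.01] open 11.5 g 44.94876801967621 q6 -0.29
t 9.67 pos [452.5 120.3  39.2] ydir 25.06 z [-0.  0. -1.] F [-0.65  0.64 -2.3 ] T [0.   0.06 0.02] open 11.7 g 44.94878947734833 q6 -0.29
```

```bash
cat > rows.py <<'E'
import numpy as np,sys
a,b,d=map(float,sys.argv[1:4]); p=np.radians(np.arange(a,b+1e-6,d)); X=np.round(5*np.c_[np.cos(p),np.sin(p)],2)
print([[float(round(x,2)),float(round(y,2)),0,0,0,d] for x,y in np.diff(X,axis=0)])
E
python3 rows.py -155 -140 2.5;python3 rows.py -140 -110 2.5; python3 rows.py -110 -80 2.5
```

```text
[[0.09, -0.2, 0, 0, 0, 2.5], [0.11, -0.19, 0, 0, 0, 2.5], [0.11, -0.19, 0, 0, 0, 2.5], [0.12, -0.18, 0, 0, 0, 2.5], [0.13, -0.17, 0, 0, 0, 2.5], [0.14, -0.17, 0, 0, 0, 2.5]]
[[0.14, -0.17, 0, 0, 0, 2.5], [0.15, -0.16, 0, 0, 0, 2.5], [0.16, -0.15, 0, 0, 0, 2.5], [0.17, -0.14, 0, 0, 0, 2.5], [0.17, -0.14, 0, 0, 0, 2.5], [0.17, -0.13, 0, 0, 0, 2.5], [0.18, -0.12, 0, 0, 0, 2.5], [0.19, -0.11, 0, 0, 0, 2.5], [0.19, -0.11, 0, 0, 0, 2.5], [0.2, -0.09, 0, 0, 0, 2.5], [0.2, -0.09, 0, 0, 0, 2.5], [0.2, -0.08, 0, 0, 0, 2.5]]
[[0.21, -0.07, 0, 0, 0, 2.5], [0.21, -0.06, 0, 0, 0, 2.5], [0.21, -0.05, 0, 0, 0, 2.5], [0.21, -0.04, 0, 0, 0, 2.5], [0.22, -0.04, 0, 0, 0, 2.5], [0.21, -0.02, 0, 0, 0, 2.5], [0.22, -0.02, 0, 0, 0, 2.5], [0.22, 0.0, 0, 0, 0, 2.5], [0.22, 0.0, 0, 0, 0, 2.5], [0.22, 0.02, 0, 0, 0, 2.5], [0.21, 0.02, 0, 0, 0, 2.5], [0.22, 0.04, 0, 0, 0, 2.5]]
```

First 10°, with settling rows, to check whether the tip meets the right ring.

{"op": "arm_command", "data": {
  "deltas": [
    [[0.09,-0.2,-0.06,0,0,2.5],[0.11,-0.19,0,0,0,2.5],[0.11,-0.19,0,0,0,2.5],[0.12,-0.18,0,0,0,2.5],[0,0,0,0,0,0],[0,0,0,0,0,0],[0,0,0,0,0,0]]
  ]
}}

```text
t: 10.3
tool_pos: [0.4567, 0.1128, 0.0386]
orientation: [-1.451, -2.786, -0.0]
force: [-0.1, 0.6, -2.7]
opening: 0.0118
gripper_force: 44.9
```

```bash
python3 now.py
```

```text
t 10.30 pos [456.7 112.8  38.6] ydir 34.98 z [-1.e-04  1.e-04 -1.e+00] F [-0.13  0.61 -2.7 ] T [-0.02  0.04  0.03] open 11.8 g 44.94881451129913 q6 -0.48
C [497.7 141.5] psi -145.0 tip past rings -15.0 C err basket mm [-0.09 -0.04] F basket [-0.23  0.58] Fz -2.7
```

{"op": "arm_command", "data": {
  "deltas": [
    [[0.13,-0.17,0,0,0,2.5],[0,0,0,0,0,0],[0.14,-0.17,0,0,0,2.5],[0,0,0,0,0,0],[0,0,0,0,0,0],[0,0,0,0,0,0]]
  ]
}}

```text
t: 10.8
tool_pos: [0.4594, 0.1095, 0.0386]
orientation: [-1.329, -2.847, -0.0]
force: [0.0, 1.0, -1.8]
opening: 0.0116
gripper_force: 44.9
```

```bash
python3 now.py
```

```text
t 10.80 pos [459.4 109.5  38.6] ydir 39.95 z [-0.e+00  1.e-04 -1.e+00] F [ 0.04  1.02 -1.79] T [-0.01  0.09  0.01] open 11.6 g 44.94868218898773 q6 -0.57
C [497.8 141.6] psi -140.1 tip past rings -10.1 C err basket mm [-0.05  0.05] F basket [-0.14  1.01] Fz -1.8
```

No contact force with the tip inside the first ring, so I'll continue.

{"op": "arm_command", "data": {
  "deltas": [
    [[0.14,-0.17,0,0,0,2.5],[0.15,-0.16,0,0,0,2.5],[0,0,0,0,0,0],[0,0,0,0,0,0],[0,0,0,0,0,0]]
  ]
}}

```text
t: 11.22
tool_pos: [0.4623, 0.1062, 0.0386]
orientation: [-1.204, -2.902, -0.0]
force: [-0.5, -0.3, -3.0]
opening: 0.0115
gripper_force: 44.9
```

```bash
python3 now.py
```

```text
t 11.22 pos [462.3 106.2  38.6] ydir 44.95 z [-1.e-04  0.e+00 -1.e+00] F [-0.53 -0.28 -2.99] T [-0.05  0.03  0.04] open 11.5 g 44.94848191738129 q6 -0.67
C [497.7 141.5] psi -135.1 tip past rings -5.1 C err basket mm [-0.13 -0.03] F basket [-0.47 -0.37] Fz -3.0
```

{"op": "arm_command", "data": {
  "deltas": [
    [[0.16,-0.15,0,0,0,2.5],[0.17,-0.14,0,0,0,2.5],[0,0,0,0,0,0],[0,0,0,0,0,0],[0,0,0,0,0,0]]
  ]
}}

```text
t: 11.63
tool_pos: [0.4655, 0.1033, 0.0386]
orientation: [-1.076, -2.951, 0.0]
force: [0.9, 0.2, -2.3]
opening: 0.0119
gripper_force: 44.9
```

```bash
python3 now.py
```

```text
t 11.63 pos [465.5 103.3  38.6] ydir 49.94 z [-2.e-04  1.e-04 -1.e+00] F [ 0.89  0.21 -2.33] T [-0.07 -0.02 -0.01] open 11.9 g 44.94872868061066 q6 -0.76
C [497.7 141.5] psi -130.1 tip past rings -0.1 C err basket mm [-0.09  0.01] F basket [0.84 0.36] Fz -2.3
```

{"op": "arm_command", "data": {
  "deltas": [
    [[0.17,-0.14,0,0,0,2.5],[0.17,-0.13,0,0,0,2.5],[0.18,-0.12,0,0,0,2.5],[0.19,-0.11,0,0,0,2.5],[0,0,0,0,0,0],[0,0,0,0,0,0],[0,0,0,0,0,0]]
  ]
}}

```text
t: 12.22
tool_pos: [0.4726, 0.0983, 0.0386]
orientation: [-0.815, -3.034, -0.0]
force: [-0.0, -0.3, -2.1]
opening: 0.0117
gripper_force: 44.9
```

```bash
python3 now.py
```

```text
t 12.22 pos [472.6  98.3  38.6] ydir 59.94 z [-2.e-04  1.e-04 -1.e+00] F [-0.01 -0.3  -2.05] T [-0.07 -0.02  0.03] open 11.7 g 44.94875729084015 q6 -0.95
C [497.6 141.5] psi -120.1 tip past rings 9.9 C err basket mm [-0.17  0.01] F basket [ 0.04 -0.29] Fz -2.1
```

{"op": "arm_command", "data": {
  "deltas": [
    [[0.19,-0.11,0,0,0,2.5],[0.2,-0.09,0,0,0,2.5],[0.2,-0.09,0,0,0,2.5],[0.2,-0.08,0,0,0,2.5],[0,0,0,0,0,0],[0,0,0,0,0,0],[0,0,0,0,0,0]]
  ]
}}

```text
t: 12.8
tool_pos: [0.4805, 0.0945, 0.0386]
orientation: [-0.547, -3.093, -0.0]
force: [0.4, -0.4, -1.6]
opening: 0.0115
gripper_force: 44.9
```

```bash
python3 now.py
```

```text
t 12.80 pos [480.5  94.5  38.6] ydir 69.94 z [-2.e-04  0.e+00 -1.e+00] F [ 0.38 -0.4  -1.58] T [0.02 0.02 0.01] open 11.5 g 44.94872510433197 q6 -1.13
C [497.6 141.5] psi -110.1 tip past rings 19.9 C err basket mm [-0.16 -0.05] F basket [ 0.44 -0.33] Fz -1.6
```

Tip should now be through both rings with no load. I'll estimate where the stop sits, and check with the scene picture.

```bash
python3 - <<'E'
from h import *
C=np.array([.4978,.1415])
def pol(n,u,v,z):
    p=pix2w(n,u,v,z)[:2]-C; return p.round(4),"r %.1f mm ang past rings %.1f"%(np.hypot(*p)*1e3,np.degrees(np.arctan2(p[1],p[0]))+10)
print("brass rear top",pol("top",142,217,.016)); print("brass front top",pol("top",149,208.5,.016))
print("blob",pol("top",151,206,.016),pol("top",153,204,.016))
print("brass front scene",pol("scene",190.3,186.5,.016),"rear",pol("scene",180.8,188,.016)); print("pad scene",pol("scene",193.5,188,.016),pol("scene",195,189,.016))
im=np.clip(eyes.read_camera("scene")[160:210,165:235]*1.5,0,255).astype(np.uint8)
o=np.load("scene.npy")[160:210,165:235]; o=np.clip(o*1.5,0,255).astype(np.uint8)
cv2.imwrite("pics/g4.png",cv2.resize(np.hstack([im,o]),None,fx=5.5,fy=5.5,interpolation=cv2.INTER_CUBIC))
E
```

```text
brass rear top (array([0.0023, 0.0652]), 'r 65.2 mm ang past rings 98.0')
brass front top (array([0.0227, 0.0483]), 'r 53.4 mm ang past rings 74.9')
blob (array([0.0287, 0.0435]), 'r 52.1 mm ang past rings 66.6') (array([0.0335, 0.0387]), 'r 51.2 mm ang past rings 59.2')
brass front scene (array([0.0232, 0.0473]), 'r 52.7 mm ang past rings 73.9') rear (array([0.0036, 0.0636]), 'r 63.7 mm ang past rings 96.8')
pad scene (array([0.0236, 0.0359]), 'r 43.0 mm ang past rings 66.7') (array([0.0229, 0.0297]), 'r 37.5 mm ang past rings 62.4')
```

View pics/g4.png

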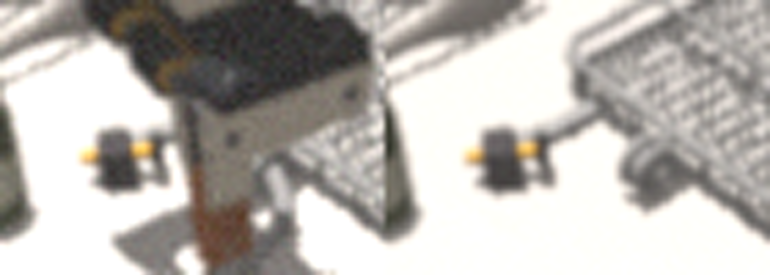

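The gripper hides the rings, but the stud and pad are visible. The stud lies at radius about 53 mm, so the geometry is consistent. Continue to about 40°.

{"op": "arm_command", "data": {
  "deltas": [
    [[0.21,-0.07,0,0,0,2.5],[0.21,-0.06,0,0,0,2.5],[0.21,-0.05,0,0,0,2.5],[0.21,-0.04,0,0,0,2.5],[0.22,-0.04,0,0,0,2.5],[0.21,-0.02,0,0,0,2.5],[0.22,-0.02,0,0,0,2.5],[0.22,0.0,0,0,0,2.5],[0,0,0,0,0,0],[0,0,0,0,0,0],[0,0,0,0,0,0]]
  ]
}}

```text
t: 13.77
tool_pos: [0.4976, 0.0915, 0.0385]
orientation: [-0.001, -3.141, -0.0]
force: [-0.2, 0.2, -1.0]
opening: 0.0116
gripper_force: 44.9
```

```bash
cat > press.py <<'E'
from h import *
def press(N=6,C0=np.array([.4978,.1415])):
    M=[];F=[]
    for i in range(N):
        s=monitor.read_state(); r=s["tool_pos"][:2]-C0; f=s["force"]; M.append(s["wrist_torque"][2]+r[0]*f[1]-r[1]*f[0]); F.append([*f,s["wrist_torque"][2]])
        eyes.read_camera("top")
    M=np.array(M); print("M about C %.3f +- %.3f Nm -> tip %.2f N"%(M.mean(),M.std()/N**.5,-M.mean()/.05),"F",np.mean(F,0).round(2))
import now; now.now(); press()
E
python3 press.py; python3 rows.py -90 -85 1; python3 rows.py -85 -75 1;python3 rows.py -75 -62 1
```

```text
t 13.77 pos [497.6  91.5  38.5] ydir 89.95 z [-3.e-04  0.e+00 -1.e+00] F [-0.15  0.23 -1.02] T [ 0.05 -0.01  0.01] open 11.6 g 44.94860887527466 q6 -1.49
C [497.6 141.5] psi -90.0 tip past rings 40.0 C err basket mm [-0.2  -0.03] F basket [-0.19  0.2 ] Fz -1.0
M about C 0.002 +- 0.010 Nm -> tip -0.05 N F [ 0.15 -0.19 -1.98 -0.01]
[[0.09, 0.0, 0, 0, 0, 1.0], [0.08, 0.0, 0, 0, 0, 1.0], [0.09, 0.01, 0, 0, 0, 1.0], [0.09, 0.0, 0, 0, 0, 1.0], [0.09, 0.01, 0, 0, 0, 1.0]]
[[0.08, 0.01, 0, 0, 0, 1.0], [0.09, 0.01, 0, 0, 0, 1.0], [0.09, 0.01, 0, 0, 0, 1.0], [0.08, 0.01, 0, 0, 0, 1.0], [0.09, 0.02, 0, 0, 0, 1.0], [0.08, 0.01, 0, 0, 0, 1.0], [0.09, 0.02, 0, 0, 0, 1.0], [0.08, 0.02, 0, 0, 0, 1.0], [0.09, 0.02, 0, 0, 0, 1.0], [0.08, 0.02, 0, 0, 0, 1.0]]
[[0.09, 0.02, 0, 0, 0, 1.0], [0.08, 0.03, 0, 0, 0, 1.0], [0.09, 0.02, 0, 0, 0, 1.0], [0.08, 0.03, 0, 0, 0, 1.0], [0.08, 0.03, 0, 0, 0, 1.0], [0.08, 0.03, 0, 0, 0, 1.0], [0.08, 0.03, 0, 0, 0, 1.0], [0.08, 0.04, 0, 0, 0, 1.0], [0.08, 0.03, 0, 0, 0, 1.0], [0.08, 0.04, 0, 0, 0, 1.0], [0.08, 0.04, 0, 0, 0, 1.0], [0.08, 0.03, 0, 0, 0, 1.0], [0.08, 0.05, 0, 0, 0, 1.0]]
```

```bash
python3 - <<'E'
from h import *
from scipy.ndimage import map_coordinates as mc
C=np.array([.4976,.1415]); a=np.arange(34,90,2); t=np.radians(a-10); print(a)
for n in("top","scene"):
  for z in(.016,.024):
    q=w2pix(n,np.c_[C[0]+.05*np.cos(t),C[1]+.05*np.sin(t),np.full(len(t),z)]); print(n,z,mc(np.load(n+".npy").mean(2),[q[:,1],q[:,0]],order=1).astype(int))
E
```

```text
[34 36 38 40 42 44 46 48 50 52 54 56 58 60 62 64 66 68 70 72 74 76 78 80
 82 84 86 88]
top 0.016 [145 145 145 145 145 145 145 145 146 146 144 132 113  93  76  69  66  67
  73  86  93  90  79  68  66  69  72  68]
top 0.024 [145 145 145 145 145 145 145 145 146 145 144 134 113  92  73  67  67  74
  91 108 109 103  80  71  72  79  79  77]
scene 0.016 [173 173 174 174 173 172 170 167 166 163 159 151 142 130  99  74  56  69
  85 104 110 108  93  75  58  52  50  48]
scene 0.024 [170 165 158 149 132 113  94  87  86  92  96  99 103 101  95  86  85  93
 107 120 127 124 117  93  75  67  65  65]
```

The pad's dark edge starts at about 58° or later, so tip contact comes at 52° or more. I'll go to 50° freely.

{"op": "arm_command", "data": {
  "deltas": [
    [[0.09,0.0,0,0,0,1.0],[0.08,0.0,0,0,0,1.0],[0.09,0.01,0,0,0,1.0],[0.09,0.0,0,0,0,1.0],[0.09,0.01,0,0,0,1.0],[0.08,0.01,0,0,0,1.0],[0.09,0.01,0,0,0,1.0],[0.09,0.01,0,0,0,1.0],[0.08,0.01,0,0,0,1.0],[0.09,0.02,0,0,0,1.0],[0,0,0,0,0,0],[0,0,0,0,0,0]]
  ]
}}

```text
t: 15.07
tool_pos: [0.5065, 0.0923, 0.0386]
orientation: [0.275, -3.129, 0.0]
force: [0.3, -0.5, -2.7]
opening: 0.0118
gripper_force: 44.9
```

```bash
python3 press.py
```

```text
t 15.07 pos [506.5  92.3  38.6] ydir 100.06 z [-0. -0. -1.] F [ 0.28 -0.52 -2.75] T [ 0.03  0.   -0.02] open 11.8 g 44.94863569736481 q6 -1.67
C [497.8 141.5] psi -79.9 tip past rings 50.1 C err basket mm [-0.02 -0.01] F basket [ 0.36 -0.46] Fz -2.7
M about C 0.011 +- 0.012 Nm -> tip -0.23 N F [ 0.25 -0.14 -2.1   0.  ]
```

{"op": "arm_command", "data": {
  "deltas": [
    [[0.08,0.01,0,0,0,1.0],[0,0,0,0,0,0],[0.045,0.01,0,0,0,0.5],[0,0,0,0,0,0],[0,0,0,0,0,0]]
  ]
}}

```text
t: 15.78
tool_pos: [0.5078, 0.0924, 0.0386]
orientation: [0.316, -3.126, -0.0]
force: [0.2, -0.2, -1.9]
opening: 0.0111
gripper_force: 44.9
```

```bash
python3 press.py
```

```text
t 15.78 pos [507.8  92.4  38.6] ydir 101.56 z [-0.  0. -1.] F [ 0.16 -0.21 -1.92] T [ 0.11  0.   -0.01] open 11.1 g 44.948776960372925 q6 -1.69
C [497.8 141.4] psi -78.4 tip past rings 51.6 C err basket mm [-0.03 -0.08] F basket [ 0.2  -0.18] Fz -1.9
M about C -0.016 +- 0.006 Nm -> tip 0.33 N F [-0.24 -0.04 -2.39 -0.  ]
```

{"op": "arm_command", "data": {
  "deltas": [
    [[0.043,0.009,0,0,0,0.5],[0,0,0,0,0,0],[0,0,0,0,0,0]]
  ]
}}

```text
t: 16.33
tool_pos: [0.5082, 0.0925, 0.0386]
orientation: [-0.33, 3.124, -0.0]
force: [-0.4, -1.0, -2.0]
opening: 0.0113
gripper_force: 44.9
```

```bash
python3 press.py
```

```text
t 16.33 pos [508.2  92.5  38.6] ydir 102.07 z [ 1.e-04 -0.e+00 -1.e+00] F [-0.39 -1.02 -2.  ] T [ 0.05 -0.03  0.03] open 11.3 g 44.94862675666809 q6 -1.70
C [497.8 141.4] psi -77.9 tip past rings 52.1 C err basket mm [-0.03 -0.08] F basket [-0.2  -1.07] Fz -2.0
M about C -0.005 +- 0.017 Nm -> tip 0.09 N F [ 0.01 -0.16 -2.4  -0.  ]
```

{"op": "arm_command", "data": {
  "deltas": [
    [[0.043,0.009,0,0,0,0.5],[0,0,0,0,0,0],[0,0,0,0,0,0]]
  ]
}}

```text
t: 16.88
tool_pos: [0.5086, 0.0926, 0.0386]
orientation: [0.344, -3.123, 0.0]
force: [0.2, -0.4, -2.6]
opening: 0.0113
gripper_force: 44.9
```

```bash
python3 press.py
```

```text
t 16.88 pos [508.6  92.6  38.6] ydir 102.57 z [-0. -0. -1.] F [ 0.23 -0.36 -2.57] T [0.03 0.01 0.02] open 11.3 g 44.94879484176636 q6 -1.71
C [497.7 141.4] psi -77.4 tip past rings 52.6 C err basket mm [-0.07 -0.07] F basket [ 0.29 -0.31] Fz -2.6
M about C -0.004 +- 0.016 Nm -> tip 0.08 N F [-0.11 -0.37 -2.49  0.  ]
```

{"op": "arm_command", "data": {
  "deltas": [
    [[0.043,0.01,0,0,0,0.5],[0,0,0,0,0,0],[0,0,0,0,0,0]]
  ]
}}

```text
t: 17.43
tool_pos: [0.509, 0.0927, 0.0386]
orientation: [-0.357, 3.121, -0.0]
force: [0.4, 0.4, -2.0]
opening: 0.0114
gripper_force: 44.9
```

```bash
python3 press.py
```

```text
t 17.43 pos [509.   92.7  38.6] ydir 103.06 z [ 0. -0. -1.] F [ 0.42  0.38 -2.04] T [0.05 0.   0.  ] open 11.4 g 44.948776960372925 q6 -1.72
C [497.7 141.4] psi -76.9 tip past rings 53.1 C err basket mm [-0.04 -0.1 ] F basket [0.35 0.45] Fz -2.0
M about C 0.005 +- 0.009 Nm -> tip -0.10 N F [ 0.01 -0.19 -2.39  0.01]
```

{"op": "arm_command", "data": {
  "deltas": [
    [[0.043,0.01,0,0,0,0.5],[0,0,0,0,0,0],[0,0,0,0,0,0]]
  ]
}}

```text
t: 17.98
tool_pos: [0.5095, 0.0928, 0.0386]
orientation: [-0.371, 3.12, -0.0]
force: [1.0, -0.7, -2.8]
opening: 0.0117
gripper_force: 44.9
```

```bash
python3 press.py
```

```text
t 17.98 pos [509.5  92.8  38.6] ydir 103.57 z [ 0. -0. -1.] F [ 0.98 -0.66 -2.82] T [ 0.04 -0.02 -0.02] open 11.7 g 44.94887173175812 q6 -1.73
C [497.8 141.4] psi -76.4 tip past rings 53.6 C err basket mm [-0.03 -0.08] F basket [ 1.07 -0.48] Fz -2.8
M about C 0.006 +- 0.011 Nm -> tip -0.12 N F [ 0.25 -0.3  -2.1  -0.  ]
```

{"op": "arm_command", "data": {
  "deltas": [
    [[0.042,0.01,0,0,0,0.5],[0,0,0,0,0,0],[0,0,0,0,0,0]]
  ]
}}

```text
t: 18.53
tool_pos: [0.5099, 0.0929, 0.0387]
orientation: [-0.385, 3.118, -0.0]
force: [-0.2, 0.1, -1.7]
opening: 0.0115
gripper_force: 44.9
```

```bash
python3 press.py
```

```text
t 18.53 pos [509.9  92.9  38.7] ydir 104.07 z [ 0. -0. -1.] F [-0.23  0.09 -1.68] T [ 0.07  0.03 -0.02] open 11.5 g 44.94873046875 q6 -1.73
C [497.8 141.4] psi -75.9 tip past rings 54.1 C err basket mm [-0.03 -0.08] F basket [-0.24  0.05] Fz -1.7
M about C -0.025 +- 0.009 Nm -> tip 0.49 N F [-0.34  0.22 -2.09 -0.01]
```

{"op": "arm_command", "data": {
  "deltas": [
    [[0.042,0.011,0,0,0,0.5],[0,0,0,0,0,0],[0,0,0,0,0,0]]
  ]
}}

```text
t: 19.08
tool_pos: [0.5103, 0.093, 0.0386]
orientation: [-0.398, 3.116, -0.0]
force: [-1.0, 0.2, -2.1]
opening: 0.0118
gripper_force: 44.9
```

```bash
python3 press.py
```

```text
t 19.08 pos [510.3  93.   38.6] ydir 104.56 z [ 0. -0. -1.] F [-1.01  0.24 -2.11] T [ 0.03  0.03 -0.  ] open 11.8 g 44.94867146015167 q6 -1.74
C [497.7 141.4] psi -75.4 tip past rings 54.6 C err basket mm [-0.05 -0.07] F basket [-1.04  0.06] Fz -2.1
M about C -0.020 +- 0.008 Nm -> tip 0.40 N F [-0.1   0.12 -1.88 -0.02]
```

{"op": "arm_command", "data": {
  "deltas": [
    [[0.042,0.011,0,0,0,0.5],[0,0,0,0,0,0],[0,0,0,0,0,0]]
  ]
}}

```text
t: 19.63
tool_pos: [0.5107, 0.0931, 0.0386]
orientation: [-0.412, 3.114, -0.0]
force: [-0.1, -0.4, -1.9]
opening: 0.0115
gripper_force: 44.9
```

```bash
python3 press.py
```

```text
t 19.63 pos [510.7  93.1  38.6] ydir 105.07 z [ 0. -0. -1.] F [-0.08 -0.36 -1.92] T [ 0.06  0.04 -0.  ] open 11.5 g 44.948853850364685 q6 -1.75
C [497.7 141.4] psi -74.9 tip past rings 55.1 C err basket mm [-0.04 -0.09] F basket [-0.02 -0.37] Fz -1.9
M about C -0.022 +- 0.016 Nm -> tip 0.43 N F [-0.11 -0.03 -2.28 -0.02]
```

{"op": "arm_command", "data": {
  "deltas": [
    [[0.042,0.011,0,0,0,0.5],[0,0,0,0,0,0],[0,0,0,0,0,0]]
  ]
}}

```text
t: 20.18
tool_pos: [0.5112, 0.0932, 0.0386]
orientation: [-0.425, 3.113, -0.0]
force: [-0.3, -0.4, -2.3]
opening: 0.0115
gripper_force: 44.9
```

```bash
python3 press.py
```

```text
t 20.18 pos [511.2  93.2  38.6] ydir 105.56 z [ 0. -0. -1.] F [-0.32 -0.38 -2.31] T [ 0.06  0.01 -0.07] open 11.5 g 44.948766231536865 q6 -1.76
C [497.7 141.4] psi -74.4 tip past rings 55.6 C err basket mm [-0.04 -0.1 ] F basket [-0.25 -0.43] Fz -2.3
M about C -0.027 +- 0.022 Nm -> tip 0.53 N F [ 0.   -0.09 -1.98 -0.03]
```

{"op": "arm_command", "data": {
  "deltas": [
    [[0.042,0.012,0,0,0,0.5],[0,0,0,0,0,0],[0,0,0,0,0,0]]
  ]
}}

```text
t: 20.73
tool_pos: [0.5116, 0.0934, 0.0386]
orientation: [-0.439, 3.111, 0.0]
force: [0.1, 0.4, -2.4]
opening: 0.0115
gripper_force: 44.9
```

```bash
python3 press.py
```

```text
t 20.73 pos [511.6  93.4  38.6] ydir 106.07 z [ 0.  0. -1.] F [ 0.13  0.39 -2.45] T [ 0.04  0.04 -0.02] open 11.5 g 44.94885742664337 q6 -1.77
C [497.7 141.4] psi -73.9 tip past rings 56.1 C err basket mm [-0.05 -0.08] F basket [0.07 0.4 ] Fz -2.4
M about C -0.008 +- 0.010 Nm -> tip 0.15 N F [-0.13  0.17 -2.37 -0.  ]
```

{"op": "arm_command", "data": {
  "deltas": [
    [[0.042,0.012,0,0,0,0.5],[0,0,0,0,0,0],[0,0,0,0,0,0]]
  ]
}}

```text
t: 21.28
tool_pos: [0.512, 0.0935, 0.0387]
orientation: [-0.453, 3.109, -0.0]
force: [-0.2, -0.7, -2.7]
opening: 0.0114
gripper_force: 45.0
```

```bash
python3 press.py
```

```text
t 21.28 pos [512.   93.5  38.7] ydir 106.57 z [ 1.e-04 -1.e-04 -1.e+00] F [-0.22 -0.72 -2.75] T [-0.1  -0.05 -0.05] open 11.4 g 44.95378375053406 q6 -1.78
C [497.8 141.4] psi -73.4 tip past rings 56.6 C err basket mm [ 0.   -0.12] F basket [-0.09 -0.75] Fz -2.7
M about C -0.045 +- 0.010 Nm -> tip 0.91 N F [-0.16 -0.33 -2.06 -0.03]
```

Small changes in torque and grip force suggest contact is starting at about 56.5°, so finer steps now.

{"op": "arm_command", "data": {
  "deltas": [
    [[0.017,0.005,0,0,0,0.2],[0,0,0,0,0,0],[0,0,0,0,0,0]]
  ]
}}

```text
t: 21.83
tool_pos: [0.5122, 0.0935, 0.0387]
orientation: [-0.458, 3.108, -0.0]
force: [-0.6, -0.3, -0.7]
opening: 0.0117
gripper_force: 45.0
```

```bash
python3 press.py
```

```text
t 21.83 pos [512.2  93.5  38.7] ydir 106.76 z [ 1.e-04 -1.e-04 -1.e+00] F [-0.57 -0.27 -0.74] T [-0.12 -0.12 -0.11] open 11.7 g 44.960060119628906 q6 -1.78
C [497.8 141.4] psi -73.2 tip past rings 56.8 C err basket mm [ 0.   -0.14] F basket [-0.51 -0.37] Fz -0.7
M about C -0.066 +- 0.019 Nm -> tip 1.32 N F [ 0.2  -0.88 -1.51 -0.06]
```

{"op": "arm_command", "data": {
  "deltas": [
    [[0.017,0.005,0,0,0,0.2],[0,0,0,0,0,0],[0,0,0,0,0,0]]
  ]
}}

```text
t: 22.38
tool_pos: [0.5124, 0.0935, 0.0387]
orientation: [-0.463, 3.107, -0.0]
force: [0.2, -2.1, -1.8]
opening: 0.0119
gripper_force: 45.0
```

```bash
python3 press.py
```

```text
t 22.38 pos [512.4  93.5  38.7] ydir 106.96 z [ 1.e-04 -1.e-04 -1.e+00] F [ 0.15 -2.13 -1.82] T [-0.25 -0.1  -0.04] open 11.9 g 44.96729493141174 q6 -1.78
C [497.8 141.3] psi -73.0 tip past rings 57.0 C err basket mm [ 0.04 -0.17] F basket [ 0.52 -2.07] Fz -1.8
M about C -0.092 +- 0.018 Nm -> tip 1.84 N F [ 0.2  -1.93 -1.07 -0.07]
```

{"op": "arm_command", "data": {
  "deltas": [
    [[0.017,0.005,0,0,0,0.2],[0,0,0,0,0,0],[0,0,0,0,0,0]]
  ]
}}

```text
t: 22.93
tool_pos: [0.5126, 0.0936, 0.0387]
orientation: [-0.469, 3.106, -0.0]
force: [2.1, -2.7, -0.0]
opening: 0.0116
gripper_force: 45.0
```

```bash
sed -i 's/press()$/press(10)/' press.py && python3 press.py
```

```text
t 22.93 pos [512.6  93.6  38.7] ydir 107.16 z [ 1.e-04 -1.e-04 -1.e+00] F [ 2.06 -2.71 -0.05] T [-0.4  -0.13 -0.09] open 11.6 g 44.977514147758484 q6 -1.79
C [497.8 141.4] psi -72.8 tip past rings 57.2 C err basket mm [ 0.03 -0.13] F basket [ 2.5  -2.31] Fz -0.0
M about C -0.101 +- 0.015 Nm -> tip 2.02 N F [ 0.95 -2.71 -1.31 -0.11]
```

{"op": "arm_command", "data": {
  "deltas": [
    [[0.017,0.005,0,0,0,0.2],[0,0,0,0,0,0],[0,0,0,0,0,0]]
  ]
}}

```text
t: 23.68
tool_pos: [0.5127, 0.0937, 0.0386]
orientation: [-0.474, 3.106, -0.0]
force: [0.9, -3.1, -1.9]
opening: 0.0116
gripper_force: 45.0
```

```bash
python3 press.py
```

```text
t 23.68 pos [512.7  93.7  38.6] ydir 107.36 z [ 1.e-04 -1.e-04 -1.e+00] F [ 0.94 -3.13 -1.94] T [-0.59 -0.18 -0.14] open 11.6 g 44.99157965183258 q6 -1.79
C [497.8 141.4] psi -72.6 tip past rings 57.4 C err basket mm [-0.   -0.12] F basket [ 1.47 -2.92] Fz -1.9
M about C -0.137 +- 0.013 Nm -> tip 2.75 N F [ 0.81 -3.05 -1.28 -0.13]
```

By torque about the centre the tip force is about 2.75 N, rising about 0.6 N per 0.2°. Going on in small steps to about 5 N.

{"op": "arm_command", "data": {
  "deltas": [
    [[0.025,0.008,0,0,0,0.3],[0,0,0,0,0,0],[0,0,0,0,0,0]]
  ]
}}

```text
t: 24.43
tool_pos: [0.513, 0.0937, 0.0387]
orientation: [-0.482, 3.104, -0.0]
force: [1.9, -4.0, -1.4]
opening: 0.0117
gripper_force: 45.0
```

```bash
python3 press.py
```

```text
t 24.43 pos [513.   93.7  38.7] ydir 107.66 z [ 2.e-04 -1.e-04 -1.e+00] F [ 1.9  -3.96 -1.4 ] T [-0.72 -0.2  -0.16] open 11.7 g 45.00850975513458 q6 -1.80
C [497.8 141.3] psi -72.3 tip past rings 57.7 C err basket mm [ 0.07 -0.16] F basket [ 2.55 -3.57] Fz -1.4
M about C -0.165 +- 0.011 Nm -> tip 3.31 N F [ 1.15 -4.24 -0.71 -0.16]
```

{"op": "arm_command", "data": {
  "deltas": [
    [[0.017,0.005,0,0,0,0.2],[0,0,0,0,0,0],[0,0,0,0,0,0]]
  ]
}}

```text
t: 25.18
tool_pos: [0.5131, 0.0938, 0.0387]
orientation: [-0.488, 3.103, -0.0]
force: [1.0, -4.2, -0.7]
opening: 0.0116
gripper_force: 45.0
```

```bash
python3 press.py
```

```text
t 25.18 pos [513.1  93.8  38.7] ydir 107.86 z [ 1.e-04 -1.e-04 -1.e+00] F [ 1.04 -4.23 -0.69] T [-0.84 -0.3  -0.18] open 11.6 g 45.0323760509491 q6 -1.80
C [497.8 141.4] psi -72.1 tip past rings 57.9 C err basket mm [ 0.03 -0.12] F basket [ 1.76 -3.99] Fz -0.7
M about C -0.176 +- 0.013 Nm -> tip 3.52 N F [ 1.42 -4.51 -0.68 -0.17]
```

{"op": "arm_command", "data": {
  "deltas": [
    [[0.021,0.007,0,0,0,0.25],[0,0,0,0,0,0],[0,0,0,0,0,0],[0,0,0,0,0,0]]
  ]
}}

```text
t: 26.02
tool_pos: [0.5134, 0.0938, 0.0387]
orientation: [-0.494, 3.102, -0.0]
force: [2.5, -5.0, -0.8]
opening: 0.0111
gripper_force: 45.1
```

```bash
python3 press.py
```

```text
t 26.02 pos [513.4  93.8  38.7] ydir 108.11 z [ 2.e-04 -2.e-04 -1.e+00] F [ 2.53 -5.02 -0.79] T [-1.01 -0.34 -0.25] open 11.1 g 45.051047801971436 q6 -1.80
C [497.9 141.3] psi -71.9 tip past rings 58.1 C err basket mm [ 0.09 -0.17] F basket [ 3.36 -4.51] Fz -0.8
M about C -0.204 +- 0.013 Nm -> tip 4.07 N F [ 1.41 -4.74 -0.45 -0.2 ]
```

{"op": "arm_command", "data": {
  "deltas": [
    [[0.017,0.006,0,0,0,0.2],[0,0,0,0,0,0],[0,0,0,0,0,0],[0,0,0,0,0,0],[0,0,0,0,0,0],[0,0,0,0,0,0]]
  ]
}}

```text
t: 27.02
tool_pos: [0.5136, 0.0938, 0.0387]
orientation: [-0.5, 3.101, -0.0]
force: [0.7, -6.2, -1.2]
opening: 0.0114
gripper_force: 45.1
```

```bash
python3 press.py
```

```text
t 27.02 pos [513.6  93.8  38.7] ydir 108.31 z [ 3.e-04 -2.e-04 -1.e+00] F [ 0.7  -6.2  -1.16] T [-1.08 -0.38 -0.23] open 11.4 g 45.06194293498993 q6 -1.81
C [497.9 141.3] psi -71.7 tip past rings 58.3 C err basket mm [ 0.15 -0.22] F basket [ 1.76 -5.98] Fz -1.2
M about C -0.232 +- 0.017 Nm -> tip 4.63 N F [ 1.33 -5.55 -0.49 -0.21]
```

It's holding at about 4.6 N with no slip visible. One last small step to about 5 N, held for over half a second.

{"op": "arm_command", "data": {
  "deltas": [
    [[0.013,0.004,0,0,0,0.15],[0,0,0,0,0,0],[0,0,0,0,0,0],[0,0,0,0,0,0],[0,0,0,0,0,0],[0,0,0,0,0,0],[0,0,0,0,0,0],[0,0,0,0,0,0]]
  ]
}}

```text
t: 28.18
tool_pos: [0.5138, 0.0938, 0.0387]
orientation: [-0.504, 3.101, -0.001]
force: [2.1, -5.9, 0.7]
opening: 0.0118
gripper_force: 45.1
```

```bash
python3 press.py
```

```text
t 28.18 pos [513.8  93.8  38.7] ydir 108.46 z [ 4.e-04 -3.e-04 -1.e+00] F [ 2.07 -5.92  0.7 ] T [-1.1 -0.4 -0.2] open 11.8 g 45.07039546966553 q6 -1.81
C [498.  141.2] psi -71.5 tip past rings 58.5 C err basket mm [ 0.2  -0.26] F basket [ 3.07 -5.47] Fz 0.7Traceback (most recent call last):
  File "press.py", line 8, in <module>
    import now; now.now(); press(10)
                           ~~~~~^^^^
  File "press.py", line 6, in press
    eyes.read_camera("top")
    ~~~~~~~~~~~~~~~~^^^^^^^
ValueError: 200 camera calls are used up
```

{"op": "arm_command", "data": {
  "deltas": [
    [[-0.04,-0.013,0,0,0,-0.5],[-0.04,-0.013,0,0,0,-0.5],[-0.025,-0.008,0,0,0,-0.3],[0,0,-0.05,0,0,0],[0,0,0,0,0,0],[0,0,-0.05,0,0,0],[0,0,0,0,0,0],[0,0,0,0,0,0],[0,0,0,0,0,0]]
  ]
}}

```text
t: 29.08
tool_pos: [0.5126, 0.094, 0.0377]
orientation: [-0.469, 3.106, 0.001]
force: [1.7, -0.9, -0.8]
opening: 0.0118
gripper_force: 45.0
```

```bash
python3 press.py
```

```text
t 29.08 pos [512.6  94.   37.7] ydir 107.17 z [ 3.e-04  5.e-04 -1.e+00] F [ 1.7  -0.9  -0.76] T [-0.12 -0.32 -0.19] open 11.8 g 45.0040340423584 q6 -1.79
C [497.9 141.8] psi -72.8 tip past rings 57.2 C err basket mm [0.04 0.28] F basket [ 1.83 -0.59] Fz -0.8Traceback (most recent call last):
  File "press.py", line 8, in <module>
    import now; now.now(); press(10)
                           ~~~~~^^^^
  File "press.py", line 6, in press
    eyes.read_camera("top")
    ~~~~~~~~~~~~~~~~^^^^^^^
ValueError: 200 camera calls are used up
```

{"op": "arm_command", "data": {
  "deltas": [
    [[0,0,0,0,0,0],[0,0,0,0,0,0],[0,0,0,0,0,0],[0,0,0,0,0,0],[0,0,0,0,0,0],[0,0,0,0,0,0],[0,0,0,0,0,0]]
  ],
  "gripper": -0.2
}}

```text
t: 29.67
tool_pos: [0.5125, 0.0937, 0.0376]
orientation: [-0.469, 3.106, 0.0]
force: [-0.1, -0.4, 0.4]
opening: 0.0373
gripper_force: 0.0
```

```bash
python3 now.py
```

```text
t 29.67 pos [512.5  93.7  37.6] ydir 107.16 z [ 0.  0. -1.] F [-0.15 -0.39  0.42] T [ 0.05 -0.01 -0.03] open 37.3 g 0.0 q6 -1.79
C [497.8 141.4] psi -72.8 tip past rings 57.2 C err basket mm [-0.02 -0.06] F basket [-0.08 -0.41] Fz 0.4
```

{"op": "arm_command", "data": {
  "deltas": [
    [[0,0,0.5,0,0,0],[0,0,1,0,0,0],[0,0,1.5,0,0,0],[0,0,2,0,0,0],[0,0,2,0,0,0],[0,0,2,0,0,0],[0,0,2,0,0,0],[0,0,0,0,0,0],[0,0,0,0,0,0],[0,0,0,0,0,0],[0,0,0,0,0,0]]
  ]
}}

```text
t: 30.58
tool_pos: [0.5117, 0.0936, 0.1464]
orientation: [0.468, -3.104, -0.0]
force: [-0.2, 0.3, -0.3]
opening: 0.0375
gripper_force: 0.0
```

```bash
python3 -c "
from h import *
st(); print(ticket.close_job())"
```

```text
t 30.58 pos [511.7  93.6 146.4] ydir 107.16 z [-2.e-03 -2.e-04 -1.e+00] F [-0.24  0.33 -0.28] T [ 0.05 -0.03  0.01] open 37.5 g 0.0 q6 -1.79
the job is handed in; nothing more can be done
None
```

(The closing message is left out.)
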